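Slide a leaf finial into the filing jig and latch it

TASK

Pick up the steel finial with the leaf-shaped top (not the one with the round loop) and, keeping it upright, slide its foot in through the open mouth of the filing jig, under the two lips, until it is fully home against the stop. Then swing the jig's latch bar shut across the mouth, all the way in under its catch. Let go of everything and do not disturb the other things on the table.

Things in the scene. Friction and masses are not known exactly. Their poses are not given: they have to be found in the camera images.
- leaf_finial: Loose steel finial, 0.36 to 0.59 kg, standing upright. Foot plate 90 (its x) x 70 (y) x 6 mm; at its centre a 12 mm square stem carries an upright pointed leaf, 12 mm thick (along y), 32 to 100 mm above the underside, 48 mm wide (along x) at 64 mm height. Grasp across the 12 mm. Origin: centre of the foot's underside, z up. A half turn about z makes no difference.
- ring_finial: Bystander, loose: the same foot and stem, but with a round open loop (52 mm across, of 12 mm bar) on top in place of the leaf, 96 mm tall. Origin: centre of its foot's underside.
- jig: Filing jig, fixed. Its +x is the way in, z up, origin on the table. Base plate 10 mm thick, x -115 to +85 mm, y +-65 mm; from x = -115 to -52 mm it is a bare apron before the mouth. Two dark rails (inner faces y = +-37.5 mm, so a 75 mm wide channel) run from the mouth at x = -30 mm to a cross stop, its face at x = +60 mm, its top 34 mm above the table.
- jig_mouth (a point): Middle of the mouth, on the base plate's top, 10 mm above the table, at x = -30, y = 0 mm of the jig; axes as the jig's. From here to the stop a steel lip over each rail reaches in to y = +-24 mm, underside 20 mm and top 26 mm above the table: the foot slides beneath, the stem between the lips. The rails flare by about 2 mm a side in the first 12 mm.
- jig_seat (a point): Where the centre of the finial's underside is when its foot, 90 mm side along the jig's x, touches the stop: on the base plate's top (10 mm above the table), at x = +15, y = 0 mm of the jig. Axes as the jig's.
- latch (a joint): Latch bar's angle, rad: 0 is shut (bar along the jig's y across the mouth, tip under the catch, at its end stop), pi/2 points out along the jig's -x; starts wide open at 1.7 to 2.05, limit 2.3. It swings level, is a little stiff (0.5 N at the peg moves it) and stays where left. Bar 12 x 12 mm, 11.5 to 23.5 mm above the table; shut, it lies 4 mm behind the foot of a finial fully home.
- latch_hinge (a point): On the latch's upright hinge axis, at x = -40, y = +52 mm of the jig, 20 mm above the table; the barrel is 18 mm across, its top 31.5 mm above the table.
- latch_peg (a point): On the axis of the bar's upright peg, 12 mm across, 23.5 to 73.5 mm above the table (this point: 55 mm), 128 mm from the hinge axis: in the jig's x, y at hinge + 128 mm * (-sin a, -cos a) for latch angle a. Grip or push it to swing the bar; it turns freely in a light grip. Shut, it is at x = -40, y = -76 mm, beyond the catch.
- catch (a point): Middle of the top of the catch, a fixed dark lip (32 x 18 mm, 26 to 32 mm above the table) at x = -36, y = -49 mm of the jig, under which the bar comes to rest.
- screwdriver: Bystander: loose screwdriver lying to the right; origin underneath its middle.
- file: Bystander: loose flat file with a wooden handle, 260 mm long; origin underneath, near its middle.
- varnish: Bystander: loose jar, 60 mm across, 75 mm tall; origin centre of underside.
- spray: Bystander: loose spray can, 52 mm across, 120 mm tall; origin centre of underside.
- offcut: Bystander: loose flat leaf-shaped steel offcut, 150 x 60 x 6 mm, lying flat; origin underneath its middle.
- pointbox: Bystander: loose clear open box, 100 x 70 x 30 mm; origin centre of underside.
- mug: Bystander: loose white mug, 76 mm across, 90 mm tall; origin centre of underside.

How it is judged (in metres and radians):
On the way:
1. the leaf finial's foot is home under the lips (within 8 mm of the stop) while the latch still stands open (x of leaf_finial in the frame of jig_seat between -0.008 and 0.008 m and y of leaf_finial in the frame of jig_seat between -0.005 and 0.005 m and z of leaf_finial in the frame of jig_seat between -0.005 and 0.005 m and angle between the x axis of leaf_finial and the x axis of jig, either way round below 0.12 rad and angle between leaf_finial's own z axis and vertical below 0.08 rad and value of joint latch above 0.6 rad), for 0.2 s.
At the end, for the whole second after the job is handed in: The leaf finial stands upright (within 0.08 rad) in the jig, its foot under both lips and within 6 mm of the stop (5 mm sideways and in height, 0.12 rad in yaw), the latch is shut (angle under 0.06 rad) and both are at rest (x of leaf_finial in the frame of jig_seat between -0.006 and 0.006 m and y of leaf_finial in the frame of jig_seat between -0.005 and 0.005 m and z of leaf_finial in the frame of jig_seat between -0.005 and 0.005 m and angle between the x axis of leaf_finial and the x axis of jig, either way round below 0.12 rad and angle between leaf_finial's own z axis and vertical below 0.08 rad and value of joint latch below 0.06 rad and linear speed of leaf_finial below 0.01 m/s and velocity of joint latch between -0.05 and 0.05 rad/s); the robot touches nothing.
It fails at once if a bystander is disturbed (moved more than 25 mm) (distance of any of ring_finial, screwdriver, file, varnish, spray, offcut, pointbox, mug from where it was at the start of the episode above 0.025 m).
It fails at once if the leaf finial is tipped over (more than 0.6 rad from upright) (angle between leaf_finial's own z axis and vertical above 0.6 rad).
It also fails if it takes over 61 s, if anything falls off the work surface, if the arm or the gripper's body presses on something with over 40 N, if the wrist force passes 120 N, or if a joint passes its speed limit or range.

ROBOT

A 6-joint arm with a two-finger parallel gripper is mounted at the origin on the work surface. World frame = base frame: x ahead of the robot, y to its left, z up, the work surface at z = 0. Lengths are in mm, angles in rad, forces in N, time in s.
With the tool pointing down it reaches from about 350 to 775 mm from the base axis. Payload 7.3 kg.
Tool frame: the origin (TCP) lies at the very end of the fingers, on their centre line; the grasp point (between the pads) lies 19 mm behind it; z points along the fingers, y is the line along which they close (so a half turn about z gives the same grasp; the last joint's range is limited). The gripper opens to 92 mm and grips with 3 to 60 N. Pads are 19 mm wide; open, the fingers measure 130 mm over their backs; the gripper's body (75 mm by 190 mm) begins 47 mm behind the grasp point.
Start: joints at [1.095, 0.342, 1.524, -0, 1.275, -0.146], TCP at [170.009, 496.731, 226.741] pointing down, gripper open.
Joint ranges: [-2.53, 2.53], [-0.77, 2.02], [0.04, 2.7], [-1, 4.14], [0.28, 2.66], [-3.11, 3.11]. Speed limits (rad/s): [2.57, 2.57, 3.14, 3.14, 3.14, 3.14].

INTERFACE

Orientations are given as [roll, pitch, yaw] about the fixed x, y, z axes, in that order (R = Rz(yaw) Ry(pitch) Rx(roll)).
In Python, from plant import get_obs, optics, ticket, finder gives the robot as it stands.
- The arm moves only by the tool send_rows, never from a script. Its arguments are lists of equal length, an entry for each row: "offset": the shift along the tool's x, y, z scaled (see below), a list of three; "delta_rot": the turn, a rotation vector about the tool's x, y, z scaled (see below), a list of three. In form: {"offset": [[dx, dy, dz], ...], "delta_rot": [[rx, ry, rz], ...]}. A call has 1 to 8 rows; each row is the pose to reach, as a shift and turn from the pose commanded when the call began, along the tool's axes at that moment, turning the shorter way round; what a row does not reach only later rows make up. The controller multiplies each number of a shift by 120 mm and each number of a turn by 360 degrees. A row lasts 1/8 s, in which the tool goes at most 62.5 mm and 10.7 degrees, less where a joint would pass 70% of its speed; a pose out of reach is approached as far as the arm can. A call with a number of a shift or a turn outside -1 to 1 is refused whole. A call with a gripper value outside its range is refused whole. "grip" is the opening, from 0 (shut) to 1 (fully open), set as the call begins (left out, the last holds). The fingers move at their own pace and stop on an object; the grip force is fixed at half the most. Time passes only in rows, so rows that repeat a pose let the fingers close. It gives the time, the measured TCP pose, the force, the opening and the grip force at its end, in the units of the state.
- get_obs(): the state, without advancing time (a new reading comes with each control period).
- optics.capture(name): name is "scene" or "side" or "wrist"; returns the picture (420x560x3 uint8, red, green, blue); there is no depth.
- optics.get_calibration(name): a dict with "fx", "fy", "cx", "cy" (pixels), "k1" (the pictures are not rectified: a ray, as slopes to the right and down, at radius r is drawn at 1 + k1 r^2 times it, then the intrinsics apply), "world_from_camera" (4x4, takes a point from camera to world coordinates). Camera axes: x right, y down, z forward; pixel columns grow to the right and rows downward; lengths in mm; the calibration is good to about 2 mm. A picture is of the moment at which its call begins: read the wrist's pose just before it. get_calibration takes no time and is no camera call; for the wrist camera it gives the pose at the moment of the call.
- ticket.close_job(): hands the job in; it is judged then, once.
Trained networks look in the newest picture that a camera, given by its name, has taken for a name from the list of things; names that differ only in an ending like _2 or _b are one class to them, and where a whole thing is asked for, a point or a joint stands for the part that bears it (a point fixed in the world has none). Each returns a list of dicts, best first, with "confidence" (0 to 1); they miss things now and then, are a little off and sometimes report something else, mostly with a low value. They report only what shows in the picture. A call takes as long as a camera call.
- finder.boxes_of(target, camera): "box" ([left, top, right, bottom] in pixels, round what is visible of it).
- finder.silhouettes(target, camera): "region" (420x560 bool, what is visible of it) and "box" ([left, top, right, bottom] in pixels, round what is visible of it).
- finder.pinpoint(target, camera): "uv" ([column, row] in pixels: a listed point, or the origin of a listed thing).
The state is a dict: "time": time; "joint_positions": joint angles; "dq": joint speeds; "tau": joint torques, N m; "tool_pos": TCP position; "tcp_rot": TCP orientation; "contact_force": force on the tool from outside, world axes, zero at the start; "moment": the same for the moment, N m; "grip_width": finger opening in mm; "finger_force": force on a finger pad.
Only numpy, scipy, OpenCV 4.12 (cv2) and the standard library are available. Lean on these libraries where they do the work, as an engineer would, in place of code of your own. Each camera call takes 0.05 s, during which the arm holds its last target. There are 200 camera calls.

## Working session

There is one attempt and no reset: what is moved stays moved. The work goes in short steps, Python scripts to look and compute and a tool call to move; the robot and the scene stay as the last step left them, time stands still between calls to the robot, and variables do not carry over. Pictures are saved under pics/ and viewed, at most 10 in all, crops included, and the job is handed in when it is done.

Besides the shell and the picture viewer there is one more tool, called after "Call:" as name(argument=value, ...) on one line, values as JSON. send_rows: Moves the arm, as the interface text tells. Its arguments: {"type":"object","properties":{"offset":{"type":"array"},"delta_rot":{"type":"array"},"grip":{"type":"number"}},"required":["offset","delta_rot"]}

```bash
mkdir -p pics; cat > h.py <<'E'
import numpy as np, cv2
from scipy.spatial.transform import Rotation as R
from plant import get_obs, optics, ticket, finder
def ray(c,uv):
    x=(uv[0]-c["cx"])/c["fx"]; y=(uv[1]-c["cy"])/c["fy"]
    d=np.hypot(x,y); r=d
    for _ in range(20): r=d/(1+c["k1"]*r*r)
    s=r/d if d>0 else 1
    T=np.array(c["world_from_camera"]); return T[:3,3],T[:3,:3]@np.array([x*s,y*s,1])
def onz(c,uv,z):
    o,d=ray(c,uv); return o+d*(z-o[2])/d[2]
def proj(c,p):
    T=np.linalg.inv(np.array(c["world_from_camera"])); q=T[:3,:3]@np.array(p,float)+T[:3,3]
    x,y=q[:2]/q[2]; k=1+c["k1"]*(x*x+y*y)
    return np.array([c["fx"]*x*k+c["cx"],c["fy"]*y*k+c["cy"]])
def save(n,im): cv2.imwrite("pics/"+n,cv2.cvtColor(im,cv2.COLOR_RGB2BGR))
E
python3 - <<'E'
from h import *
o=get_obs(); print({k:np.round(v,3) for k,v in o.items()})
Z={"leaf_finial":0,"ring_finial":0,"jig":0,"jig_mouth":10,"jig_seat":10,"latch_hinge":20,"latch_peg":55,"catch":32,"mug":0,"spray":0,"varnish":0}
for cam in ("scene","side"):
    im=optics.capture(cam); save(cam+"0.png",im); c=optics.get_calibration(cam); print(cam,np.round(c["world_from_camera"],2).tolist())
    for n,z in Z.items():
        r=finder.pinpoint(n,cam)[:2]
        print(n,[(np.round(a["uv"],1).tolist(),round(a["confidence"],2),np.round(onz(c,a["uv"],z)[:2],1).tolist()) for a in r])
E
```

```text
{'time': np.float64(0.0), 'joint_positions': array([ 1.095,  0.343,  1.525, -0.   ,  1.275, -0.146]), 'dq': array([ 0.001, -0.002,  0.001, -0.   , -0.001, -0.001]), 'tau': array([-1.0000e-03, -4.3124e+01, -2.4422e+01,  7.2000e-02,  5.6000e-02,
       -0.0000e+00]), 'tool_pos': array([169.807, 496.335, 226.037]), 'tcp_rot': array([-3.14 , -0.   ,  2.812]), 'contact_force': array([0.294, 0.535, 0.302]), 'moment': array([0.004, 0.025, 0.008]), 'finger_force': np.float64(0.0), 'grip_width': np.float64(91.654)}
scene [[0.36, 0.77, -0.52, 1107.93], [0.93, -0.3, 0.2, -210.47], [-0.0, -0.56, -0.83, 975.45], [0.0, 0.0, 0.0, 1.0]]
leaf_finial [([361.1, 227.1], 0.81, [641.9, 208.6])]
ring_finial [([328.7, 188.9], 0.98, [484.2, 179.2]), ([177.2, 311.6], 0.18, [696.9, -342.8])]
jig [([246.1, 233.9], 0.58, [543.0, -105.6]), ([404.3, 188.0], 0.58, [565.9, 399.1])]
jig_mouth []
jig_seat [([241.1, 232.2], 0.88, [538.5, -118.1])]
latch_hinge [([261.7, 242.2], 0.84, [595.1, -76.2]), ([258.5, 232.5], 0.37, [562.9, -74.1])]
latch_peg [([311.0, 244.0], 0.9, [666.1, 37.9])]
catch [([255.9, 210.1], 0.78, [4
[... 235 characters left out ...]
side [[0.98, 0.13, -0.13, 745.32], [0.18, -0.69, 0.7, -947.05], [-0.0, -0.72, -0.7, 1017.86], [0.0, 0.0, 0.0, 1.0]]
leaf_finial [([312.6, 180.4], 0.72, [640.7, 208.3]), ([336.0, 277.9], 0.25, [756.3, -176.1])]
ring_finial [([264.5, 175.6], 0.85, [478.1, 202.7])]
jig [([268.3, 245.5], 0.62, [552.8, -97.4])]
jig_mouth [([266.4, 235.2], 0.61, [541.3, -68.1])]
jig_seat [([268.0, 245.1], 0.84, [553.6, -104.4])]
latch_hinge [([291.2, 233.4], 0.56, [612.8, -56.7])]
latch_peg [([310.8, 204.6], 0.8, [655.7, 36.7])]
catch [([252.3, 225.3], 0.87, [497.4, -57.0]), ([263.7, 175.7], 0.42, [484.0, 165.6])]
mug [([295.6, 145.3], 0.61, [554.3, 387.8])]
spray []
varnish [([223.1, 193.7], 0.84, [365.2, 90.7])]
```

```bash
python3 - <<'E'
import cv2
a=cv2.imread("pics/scene0.png")[130:340,130:430]; cv2.imwrite("pics/s1.png",cv2.resize(a,(800,560),interpolation=3))
a=cv2.imread("pics/side0.png")[120:310,190:390]; cv2.imwrite("pics/s2.png",cv2.resize(a,(630,598),interpolation=3))
E
```

```text
(no output)
```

View pics/s1.png

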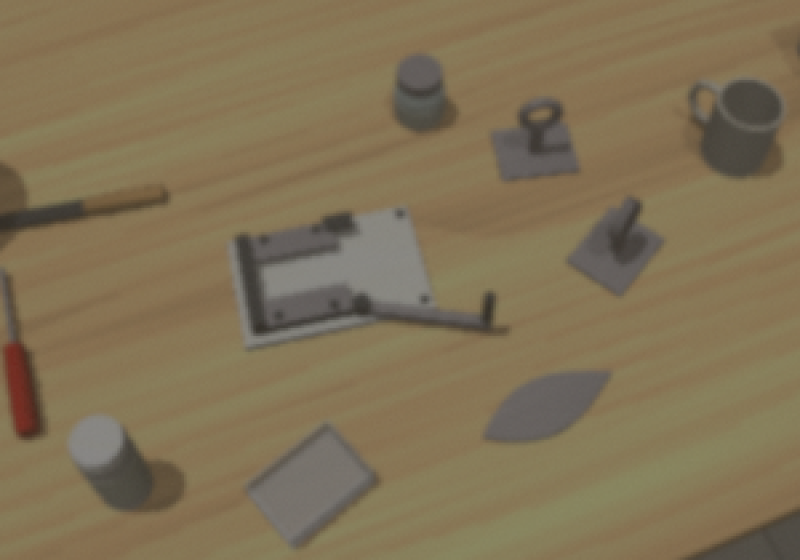

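View pics/s2.png

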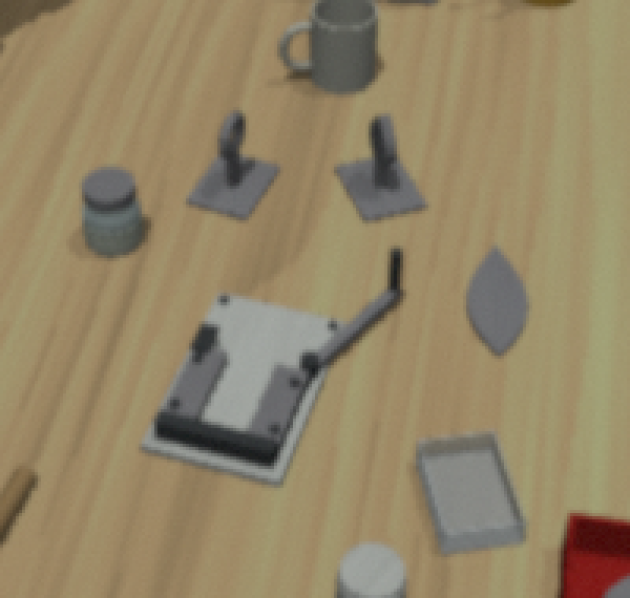

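Scene crop: jig plate with its mouth facing the finials, latch open with peg at crop (489,305), leaf finial at (615,250), ring finial at (540,150). The side crop agrees. I'll estimate from the plate corners.

```bash
python3 - <<'E'
from h import *
s=optics.get_calibration("scene"); d=optics.get_calibration("side")
f=lambda p:(130+p[0]*.375,130+p[1]*.375)
g=lambda p:(190+p[0]/3.15,120+p[1]/3.147)
for n,L,z in (("plate",[(232,235),(248,340),(405,208),(435,318)],10),("leaf foot",[(568,262),(615,204),(664,241),(621,294)],6),("leaf tip",[(630,200)],100)):
    print(n,[np.round(onz(s,f(p),z)[:2]).tolist() for p in L])
for n,L,z in (("plate",[(143,446),(280,480),(224,294),(342,322)],10),("leaf foot",[(337,170),(395,160),(426,205),(370,220)],6),("leaf tip",[(383,116)],100)):
    print(n,[np.round(onz(d,g(p),z)[:2]).tolist() for p in L])
w=optics.get_calibration("wrist"); o=get_obs()
T=np.array(w["world_from_camera"]); Rt=R.from_euler("xyz",o["tcp_rot"]).as_matrix()
print("cam in tool",np.round(Rt.T@(T[:3,3]-o["tool_pos"]),1),np.round(Rt.T@T[:3,:3],2).tolist(),w["fx"])
print(np.round(Rt,3))
E
```

```text
plate [[469.0, -169.0], [596.0, -188.0], [504.0, 18.0], [642.0, -2.0]]
leaf foot [[629.0, 156.0], [581.0, 238.0], [644.0, 265.0], [685.0, 191.0]]
leaf tip [[633.0, 211.0]]
plate [[477.0, -180.0], [602.0, -194.0], [507.0, 16.0], [626.0, 0.0]]
leaf foot [[585.0, 224.0], [644.0, 252.0], [685.0, 186.0], [631.0, 152.0]]
leaf tip [[633.0, 206.0]]
cam in tool [  63.5   -0.3 -157.5] [[-0.0, -0.97, -0.24], [1.0, -0.0, -0.0], [0.0, -0.24, 0.97]] 295.68767728888946
[[-0.946  0.324  0.   ]
 [ 0.324  0.946  0.   ]
 [-0.     0.    -1.   ]]
```

Call:
send_rows(offset=[[-0.45,-0.1,0],[-0.9,-0.2,0]], delta_rot=[[0,0,0],[0,0,0]], grip=1)

```text
time: 1.45
tool_pos: [265.1, 438.6, 226.8]
tcp_rot: [3.141, 0.0, 2.814]
contact_force: [0.5, -0.4, 0.9]
grip_width: 91.9
finger_force: 0.0
```

Call:
send_rows(offset=[[-0.45,-0.1,0],[-0.9,-0.2,0]], delta_rot=[[0,0,0],[0,0,0]])

```text
time: 1.7
tool_pos: [360.2, 380.4, 226.9]
tcp_rot: [3.141, 0.0, 2.812]
contact_force: [0.0, 0.7, -0.7]
grip_width: 91.8
finger_force: 0.0
```

Call:
send_rows(offset=[[-0.45,-0.1,0],[-0.9,-0.2,0]], delta_rot=[[0,0,0],[0,0,0]])

```text
time: 1.95
tool_pos: [454.7, 322.6, 226.8]
tcp_rot: [3.141, 0.0, 2.812]
contact_force: [0.1, 0.3, -0.3]
grip_width: 91.8
finger_force: 0.0
```

Call:
send_rows(offset=[[-0.45,-0.1,0],[-0.9,-0.2,0]], delta_rot=[[0,0,0],[0,0,0]])

```text
time: 2.2
tool_pos: [549.1, 264.9, 226.8]
tcp_rot: [3.141, 0.0, 2.812]
contact_force: [0.1, 0.5, 0.0]
grip_width: 91.9
finger_force: 0.0
```

Call:
send_rows(offset=[[-0.25,-0.06,0.1],[-0.5,-0.12,0.25],[-0.75,-0.18,0.4],[-0.88,-0.21,0.55],[-0.88,-0.21,0.55],[-0.88,-0.21,0.55]], delta_rot=[[0,0,0.025],[0,0,0.05],[0,0,0.075],[0,0,0.1],[0,0,0.11],[0,0,0.11]])

```text
time: 2.95
tool_pos: [639.4, 207.7, 160.2]
tcp_rot: [-3.141, -0.0, 2.121]
contact_force: [0.1, 0.3, -0.6]
grip_width: 91.9
finger_force: 0.0
```

```bash
python3 - <<'E'
from h import *
c=optics.get_calibration("wrist"); im=optics.capture("wrist"); save("w1.png",im); np.save("c1.npy",c,allow_pickle=True)
for n,z in (("leaf_finial",0),("latch_peg",55)):
    print(n,[(np.round(a["uv"]),a["confidence"],np.round(onz(c,a["uv"],z),1)) for a in finder.pinpoint(n,"wrist")[:2]])
r=finder.silhouettes("leaf_finial","wrist")
if r:
    m=r[0]["region"].astype(np.uint8); print(r[0]["confidence"],r[0]["box"],m.sum())
    # foot corners prediction
    ctr=np.array([635.5,208]); x=np.array([.52,-.855]); y=np.array([.855,.52])
    for a,b in ((45,35),(45,-35),(-45,-35),(-45,35)):
        p=ctr+a*x+b*y; print(np.round(p),np.round(proj(c,[*p,6])))
    cn,_=cv2.findContours(m,0,2); k=max(cn,key=cv2.contourArea); 
    print(cv2.approxPolyDP(k,5,True)[:,0].tolist())
E
```

```text
leaf_finial [(array([268., 188.]), 0.72, array([629.5, 210. ,   0. ]))]
latch_peg []
0.75 [237.4, 145.8, 303.8, 230.0] 5403
[689. 188.] [304. 234.]
[629. 151.] [240. 233.]
[582. 228.] [238. 151.]
[642. 265.] [306. 151.]
[[239, 146], [238, 227], [298, 229], [304, 149]]
```

View pics/w1.png

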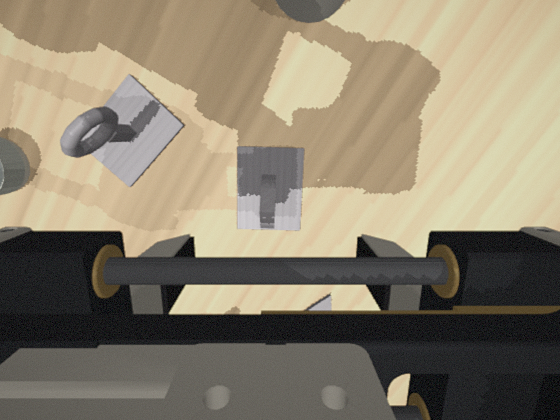

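Foot corners in the wrist picture: about (237,148), (304,148), (300.5,230), (237.5,229); the leaf stands at column ~268. I fit the pose to them.

```bash
cat >> h.py <<'E'
from scipy.optimize import least_squares
def fit(c,uv,loc,x0):
    uv=np.array(uv,float); loc=np.array(loc,float)
    def P(v):
        a=v[2]; return [[v[0]+np.cos(a)*p[0]-np.sin(a)*p[1],v[1]+np.sin(a)*p[0]+np.cos(a)*p[1],p[2]] for p in loc]
    s=least_squares(lambda v:(np.array([proj(c,p) for p in P(v)])-uv).ravel(),x0,loss="soft_l1",x_scale=[10,10,.1])
    return s.x,np.round(s.fun.reshape(-1,2),1)
def togo(pos,yaw,cmd=None):
    o=get_obs(); p,e=(o["tool_pos"],o["tcp_rot"][2]) if cmd is None else (np.array(cmd[:3]),cmd[3])
    Rt=R.from_euler("xyz",[np.pi,0,e]).as_matrix()
    print("offset",np.round(Rt.T@(np.array(pos)-p)/120,3),"rz",round(-(((yaw-e)+np.pi)%(2*np.pi)-np.pi)/(2*np.pi),4))
E
python3 - <<'E'
from h import *
c=np.load("c1.npy",allow_pickle=True).item()
loc=[(-45,-35,6),(-45,35,6),(45,35,6),(45,-35,6)]
v,r=fit(c,[(237,147.5),(304,148),(300.5,230.5),(237.5,229.5)],loc,[635,208,-1.02]); print(v,r.tolist())
togo([v[0],v[1],160],v[2]+np.pi); o=get_obs(); print(o["tool_pos"],o["tcp_rot"])
E
```

```text
[631.5373066  209.85844164  -1.03966137] [[-0.5, -0.7], [0.2, 0.1], [0.3, 0.4], [0.1, 0.3]]
offset [ 0.046 -0.049  0.01 ] rz 0.0032
[639.38688776 208.23270595 161.19690392] [3.14084674e+00 2.17772567e-04 2.12198708e+00]
```

Call:
send_rows(offset=[[0.046,-0.049,0.2],[0.046,-0.049,0.5],[0.046,-0.049,0.8],[0.046,-0.049,0.94],[0.046,-0.049,0.94]], delta_rot=[[0,0,0.003],[0,0,0.003],[0,0,0.003],[0,0,0.003],[0,0,0.003]])

```text
time: 3.78
tool_pos: [631.0, 209.7, 47.3]
tcp_rot: [-3.14, -0.001, 2.102]
contact_force: [1.1, -0.5, -0.2]
grip_width: 91.7
finger_force: 0.0
```

Call:
send_rows(offset=[[0,0,0],[0,0,0],[0,0,0],[0,0,0],[0,0,0],[0,0,0],[0,0,0],[0,0,0]], delta_rot=[[0,0,0],[0,0,0],[0,0,0],[0,0,0],[0,0,0],[0,0,0],[0,0,0],[0,0,0]], grip=0)

```text
time: 4.78
tool_pos: [631.5, 209.6, 47.9]
tcp_rot: [3.142, -0.0, 2.102]
contact_force: [0.2, -0.2, -0.4]
grip_width: 16.7
finger_force: 0.0
```

Call:
send_rows(offset=[[0,0,0],[0,0,0],[0,0,0],[0,0,0]], delta_rot=[[0,0,0],[0,0,0],[0,0,0],[0,0,0]])

```text
time: 5.28
tool_pos: [631.2, 209.5, 47.8]
tcp_rot: [-3.141, -0.0, 2.102]
contact_force: [-2.2, -1.2, 0.7]
grip_width: 11.9
finger_force: 30.0
```

Call:
send_rows(offset=[[0,0,-0.15],[0,0,-0.4],[0,0,-0.7],[0,0,-0.9],[0,0,-0.9]], delta_rot=[[0,0,0],[0,0,0],[0,0,0],[0,0,0],[0,0,0]])

```text
time: 5.9
tool_pos: [632.9, 210.1, 158.9]
tcp_rot: [3.136, 0.002, 2.102]
contact_force: [0.8, 0.8, -5.9]
grip_width: 11.5
finger_force: 30.0
```

Call:
send_rows(offset=[[-0.2,-0.2,0],[-0.5,-0.48,0],[-0.85,-0.81,0]], delta_rot=[[0,0,0],[0,0,0],[0,0,0]])

```text
time: 6.28
tool_pos: [598.3, 71.7, 154.4]
tcp_rot: [-3.14, -0.001, 2.103]
contact_force: [0.5, -0.1, -5.0]
grip_width: 11.7
finger_force: 30.0
```

Call:
send_rows(offset=[[-0.3,-0.28,0],[-0.6,-0.56,0],[-0.85,-0.81,0]], delta_rot=[[0,0,0],[0,0,0],[0,0,0]])

```text
time: 6.65
tool_pos: [566.0, -66.4, 154.7]
tcp_rot: [-3.14, -0.001, 2.101]
contact_force: [0.6, 0.1, -5.5]
grip_width: 11.8
finger_force: 30.0
```

Call:
send_rows(offset=[[-0.25,-0.24,0],[-0.5,-0.48,0],[-0.7,-0.67,0],[-0.83,-0.81,0],[-0.83,-0.81,0],[-0.83,-0.81,0],[-0.83,-0.81,0]], delta_rot=[[0,0,0.02],[0,0,0.045],[0,0,0.07],[0,0,0.095],[0,0,0.111],[0,0,0.111],[0,0,0.111]])

```text
time: 7.52
tool_pos: [533.6, -199.4, 155.3]
tcp_rot: [-3.141, -0.001, 1.407]
contact_force: [0.3, -0.3, -5.4]
grip_width: 11.8
finger_force: 30.0
```

```bash
python3 - <<'E'
from h import *
c=optics.get_calibration("wrist"); im=optics.capture("wrist"); save("w2.png",im); np.save("c2.npy",c,allow_pickle=True)
for n,z in (("jig_mouth",10),("jig_seat",10),("latch_hinge",20),("catch",32),("latch_peg",55)):
    print(n,[(np.round(a["uv"]),a["confidence"],np.round(onz(c,a["uv"],z),1)) for a in finder.pinpoint(n,"wrist")[:2]])
cv2.imwrite("pics/w2b.png",cv2.resize(cv2.imread("pics/w2.png")[0:300],(800,429),interpolation=3))
E
```

```text
jig_mouth [(array([268.,  66.]), 0.83, array([548.4, -73.1,  10. ]))]
jig_seat [(array([273., 115.]), 0.62, array([ 545.6, -117. ,   10. ]))]
latch_hinge [(array([326.,  52.]), 0.6, array([601.6, -72.2,  20. ]))]
catch [(array([215.,  54.]), 0.92, array([504.6, -60.6,  32. ]))]
latch_peg []
```

View pics/w2b.png

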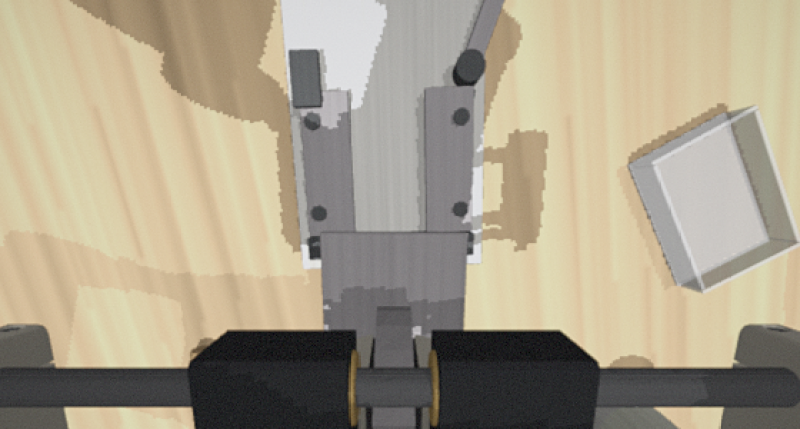

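The wrist view shows the mouth between the lips (crop: inner front corners (350,90) and (425,87)), catch corners (290,50)-(322,106), hinge (469,67), and the held foot's rear edge (321,233)-(467,233).

```bash
python3 - <<'E'
from h import *
c=np.load("c2.npy",allow_pickle=True).item(); k=1/1.4286
im=cv2.cvtColor(cv2.imread("pics/w2.png"),cv2.COLOR_BGR2GRAY)
pts=[(290,50),(319,50),(322,106),(294,107),(469,67),(350,90),(425,87)]
loc=[(-52,-58,32),(-52,-40,32),(-20,-40,32),(-20,-58,32),(-40,52,31.5),(-30,-24,26),(-30,24,26)]
uv=np.array(pts,np.float32)*k
q=cv2.cornerSubPix(im,uv.reshape(-1,1,2).copy(),(3,3),(-1,-1),(3,30,.01))[:,0]; print(np.round(q-uv,1).tolist())
for u in (uv,np.where(np.abs(q-uv).max(1,keepdims=True)<2.5,q,uv)):
    v,r=fit(c,u,loc,[551,-102,-1.737]); print(v,r.tolist())
# lip inner edges by horizontal gradient
for y in (75,95,115,135,150):
    g=np.abs(np.diff(cv2.GaussianBlur(im,(3,5),0)[y].astype(float)))
    a=225+np.argmax(g[225:265]); b=285+np.argmax(g[285:312]); 
    print(y,a,b,[np.round(onz(c,(t+.5,y),26)[:2],1) for t in (a,b)])
fc=np.array([(321,233),(467,233)])*k
P=[onz(c,p,114) for p in fc]; print("foot edge",P, np.linalg.norm(P[0]-P[1])); o=get_obs(); print(o["tool_pos"],o["tcp_rot"])
cv2.imwrite("pics/w2c.png",cv2.resize(cv2.imread("pics/w2.png")[0:190,190:350],(505,600),interpolation=0))
E
```

```text
[[-1.399999976158142, -0.4000000059604645], [-2.200000047683716, -0.8999999761581421], [-0.6000000238418579, 0.4000000059604645], [-1.2999999523162842, -0.4000000059604645], [-1.899999976158142, -2.299999952316284], [-0.800000011920929, -0.8999999761581421], [-1.0, 0.5]]
[ 547.44116127 -103.76862874   -1.70833411] [[-0.8, -0.3], [-0.0, -0.9], [0.4, 0.4], [-0.4, 0.3], [2.6, -0.4], [-0.9, 0.3], [0.5, 0.7]]
[ 546.77612644 -102.98507899   -1.69852963] [[-0.9, 0.1], [0.6, -0.4], [-0.1, -0.3], [-0.3, 0.6], [3.1, 0.4], [-1.3, 0.6], [0.3, -0.8]]
75 244 295 [array([526.3, -80.3]), array([571.5, -87.9])]
95 245 296 [array([524. , -97.1]), array([ 569.9, -104.7])]
115 246 292 [array([ 521.7, -114.4]), array([ 563.7, -121.4])]
135 247 296 [array([ 519.2, -132.2]), array([ 564.7, -139.8])]
150 228 296 [array([ 498.8, -142.9]), array([ 562.7, -153.5])]
foot edge [array([ 508.93482582, -148.78229544,  114.        ]), array([ 576.23009911, -159.94704981,  114.        ])] 68.21514162722826
[ 533.86051299 -199.62318693  155.88260641] [ 3.14155746e+00 -7.77600602e-05  1.40524232e+00]
```

View pics/w2c.png

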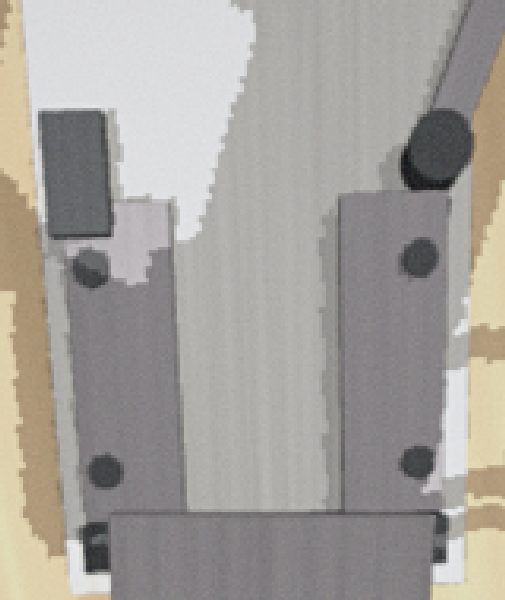

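```bash
python3 - <<'E'
from h import *
c=np.load("c2.npy",allow_pickle=True).item(); s=505/160
pts=[(39,111),(104,110),(112,236),(49,238),(443,145),(172,200),(339,193),(72,593),(464,582)]
loc=[(-52,-58,32),(-52,-40,32),(-20,-40,32),(-20,-58,32),(-40,52,31.5),(-30,-24,26),(-30,24,26),(85,-65,10),(85,65,10)]
uv=np.array(pts)/s+[190,0]-.0
v,r=fit(c,uv,loc,[551,-102,-1.737]); print(v,r.tolist())
print("noplate",fit(c,uv[:7],loc[:7],v)[0])
ex=np.array([np.cos(v[2]),np.sin(v[2])]); ey=np.array([-ex[1],ex[0]])
for p in ((172,200),(187,513),(339,193),(343,513)):
    w=onz(c,(190+p[0]/s,p[1]/s),26)[:2]-v[:2]; print("lip jig xy",np.round([w@ex,w@ey],1))
for z in (108,114):
  P=[onz(c,(190+a/s,b/s),z)[:2] for a,b in ((110,513),(433,514))]; m=(P[0]+P[1])/2; d=P[1]-P[0]; o=get_obs()
  y=o["tcp_rot"][2]; Rt=R.from_euler("xyz",[np.pi,0,y]).as_matrix()
  q=Rt.T@np.array([*(m-o["tool_pos"][:2]),0]); print(z,"foot len",np.linalg.norm(d),"yaw err vs tool y",np.arctan2(d[1],d[0])-(y-np.pi/2),"mid in tool",q)
np.save("jig.npy",v); print(o["tool_pos"],y)
E
```

```text
[ 547.46701393 -103.64144677   -1.70313005] [[-0.4, -0.2], [-0.0, -0.6], [0.2, -0.1], [-0.2, 0.0], [0.3, 0.0], [-0.6, -0.1], [0.4, 0.2], [-0.3, 0.9], [0.9, 0.5]]
noplate [ 547.56775922 -103.7124588    -1.70113996]
lip jig xy [-29.9 -23.5]
lip jig xy [ 57.8 -23.9]
lip jig xy [-30.2  23.6]
lip jig xy [59.3 23.6]
108 foot len 70.34594358510968 yaw err vs tool y -0.0019303851680897988 mid in tool [4.57934298e+01 1.30205771e+00 1.59456080e-16]
114 foot len 68.28537367276473 yaw err vs tool y -0.0019303851680899653 mid in tool [4.63446381e+01 1.29850507e+00 1.59021008e-16]
[ 533.86051299 -199.62318693  155.88260641] 1.405242316759365
```

Call:
send_rows(offset=[[0.2,-0.01,0],[0.5,-0.02,0],[0.84,-0.03,0]], delta_rot=[[0,0,0],[0,0,0],[0,0,0]])

```text
time: 8.2
tool_pos: [547.1, -99.2, 156.0]
tcp_rot: [3.141, 0.0, 1.404]
contact_force: [-0.1, 0.1, -5.7]
grip_width: 11.9
finger_force: 30.0
```

Call:
send_rows(offset=[[0.34,-0.01,0],[0.6,-0.02,0],[0.84,-0.03,0],[0.84,-0.03,0],[0.84,-0.03,0]], delta_rot=[[0,0,0],[0,0,-0.003],[0,0,-0.0055],[0,0,-0.0055],[0,0,-0.0055]])

```text
time: 8.82
tool_pos: [560.1, -0.1, 155.9]
tcp_rot: [3.141, 0.0, 1.439]
contact_force: [-0.5, -1.0, -5.0]
grip_width: 11.8
finger_force: 30.0
```

```bash
python3 - <<'E'
from h import *
J=np.array([546.0,-103.4]); a=-1.703; ex=np.array([np.cos(a),np.sin(a)]); ey=np.array([-ex[1],ex[0]])
o=get_obs(); w=o["tool_pos"][:2]-J; print(w@ex,w@ey,o["tool_pos"],o["tcp_rot"],o["contact_force"])
t=J-105*ex; togo([*t,59.5],1.440)
E
```

```text
-104.272396561321 0.3220338567971429 [ 5.60064297e+02 -7.99538053e-02  1.55940991e+02] [3.14147735e+00 3.43508857e-04 1.43940825e+00] [-0.53921434 -0.9814852  -4.99086674]
offset [ 0.006 -0.003  0.804] rz -0.0001
```

Call:
send_rows(offset=[[0,-0.003,0.2],[0,-0.003,0.5],[0,-0.003,0.7],[0,-0.003,0.79],[0,-0.003,0.805],[0,-0.003,0.81],[0,-0.003,0.81]], delta_rot=[[0,0,0],[0,0,0],[0,0,0],[0,0,0],[0,0,0],[0,0,0],[0,0,0]])

```text
time: 9.7
tool_pos: [560.3, 0.1, 59.7]
tcp_rot: [3.14, -0.0, 1.439]
contact_force: [-0.0, -0.0, -4.9]
grip_width: 11.7
finger_force: 30.0
```

Call:
send_rows(offset=[[-0.05,0,0],[-0.12,0,0],[-0.19,0,0],[-0.26,0,0],[-0.33,0,0],[-0.4,0,0],[-0.45,0,0],[-0.45,0,0]], delta_rot=[[0,0,0],[0,0,0],[0,0,0],[0,0,0],[0,0,0],[0,0,0],[0,0,0],[0,0,0]])

```text
time: 10.7
tool_pos: [552.6, -53.8, 58.7]
tcp_rot: [3.142, -0.0, 1.438]
contact_force: [-0.4, 0.2, -4.8]
grip_width: 11.7
finger_force: 30.0
```

Call:
send_rows(offset=[[-0.07,0,0],[-0.14,0,0],[-0.21,0,0],[-0.28,0,0],[-0.35,0,0],[-0.42,0,0],[-0.48,0,0],[-0.5,0,0]], delta_rot=[[0,0,0],[0,0,0],[0,0,0],[0,0,0],[0,0,0],[0,0,0],[0,0,0],[0,0,0]])

```text
time: 11.7
tool_pos: [544.7, -113.3, 58.7]
tcp_rot: [-3.142, -0.0, 1.438]
contact_force: [0.8, 0.1, -5.0]
grip_width: 12.1
finger_force: 30.0
```

Call:
send_rows(offset=[[-0.01,0,0],[-0.02,0,0],[-0.03,0,0],[-0.04,0,0],[-0.045,0,0]], delta_rot=[[0,0,0],[0,0,0],[0,0,0],[0,0,0],[0,0,0]])

```text
time: 12.32
tool_pos: [544.0, -118.2, 58.7]
tcp_rot: [3.142, -0.0, 1.439]
contact_force: [0.4, 0.9, -5.5]
grip_width: 11.4
finger_force: 30.0
```

Call:
send_rows(offset=[[-0.005,0,0],[-0.01,0,0],[-0.015,0,0],[-0.015,0,0]], delta_rot=[[0,0,0],[0,0,0],[0,0,0],[0,0,0]])

```text
time: 12.82
tool_pos: [543.9, -119.0, 58.8]
tcp_rot: [3.142, -0.001, 1.439]
contact_force: [1.1, 5.6, -4.2]
grip_width: 12.0
finger_force: 30.0
```

Call:
send_rows(offset=[[0.003,0,0.004],[0.003,0,0.008],[0.003,0,0.01],[0.003,0,0.01]], delta_rot=[[0,0,0],[0,0,0],[0,0,0],[0,0,0]])

```text
time: 13.32
tool_pos: [544.0, -119.0, 57.8]
tcp_rot: [3.141, -0.001, 1.439]
contact_force: [-0.1, 6.9, -0.0]
grip_width: 12.0
finger_force: 30.0
```

Call:
send_rows(offset=[[0,0,0],[0,0,0],[0,0,0],[0,0,0],[0,0,0]], delta_rot=[[0,0,0],[0,0,0],[0,0,0],[0,0,0],[0,0,0]], grip=0.5)

```text
time: 13.95
tool_pos: [543.9, -119.7, 57.5]
tcp_rot: [3.142, -0.0, 1.439]
contact_force: [0.5, 0.1, 1.0]
grip_width: 45.7
finger_force: 0.0
```

Call:
send_rows(offset=[[0,0,-0.1],[0,0,-0.3],[0,0,-0.6],[0,0,-0.9],[0,0,-0.9],[0,0,-0.9]], delta_rot=[[0,0,0],[0,0,0],[0,0,0],[0,0,0],[0,0,0],[0,0,0]])

```text
time: 14.7
tool_pos: [543.5, -119.5, 165.5]
tcp_rot: [-3.141, -0.0, 1.439]
contact_force: [0.4, -0.2, 0.4]
grip_width: 46.0
finger_force: 0.0
```

```bash
python3 - <<'E'
from h import *
c=optics.get_calibration("wrist"); im=optics.capture("wrist"); save("w3.png",im); np.save("c3.npy",c,allow_pickle=True)
print([(np.round(a["uv"]),a["confidence"],np.round(onz(c,a["uv"],55),1)) for a in finder.pinpoint("latch_peg","wrist")[:2]])
J=np.array([546.0,-103.4]); a=-1.703; ex=np.array([np.cos(a),np.sin(a)]); ey=np.array([-ex[1],ex[0]])
H=J-40*ex+52*ey
for cam in ("scene","side"):
    optics.capture(cam); c=optics.get_calibration(cam)
    for r in finder.pinpoint("latch_peg",cam)[:1]:
        p=onz(c,r["uv"],55)[:2]; w=p-H; print(cam,r["confidence"],p,np.hypot(*w),"angle",np.arctan2(-w@ex,-w@ey))
    for r in finder.pinpoint("leaf_finial",cam)[:1]:
        w=onz(c,r["uv"],10)[:2]-J; print(r["confidence"],"leaf jig",w@ex,w@ey)
    for al in (1.8,1.9,2.0): print(al,H+128*(-np.sin(al)*ex-np.cos(al)*ey))
E
```

```text
[]
scene 0.93 [672.23038826  38.04989114] 128.93226641895296 angle 2.0070771099248237
0.79 leaf jig 1.8749894976557144 14.414795813433058
1.8 [648.07864448  49.12758559]
1.9 [659.80571113  44.01100273]
2.0 [670.96338534  37.74922835]
side 0.82 [663.6746825   39.88552476] 126.13987541162841 angle 1.9420377865636493
0.76 leaf jig 24.55595888440534 6.628745506864241
1.8 [648.07864448  49.12758559]
1.9 [659.80571113  44.01100273]
2.0 [670.96338534  37.74922835]
```

View pics/w3.png

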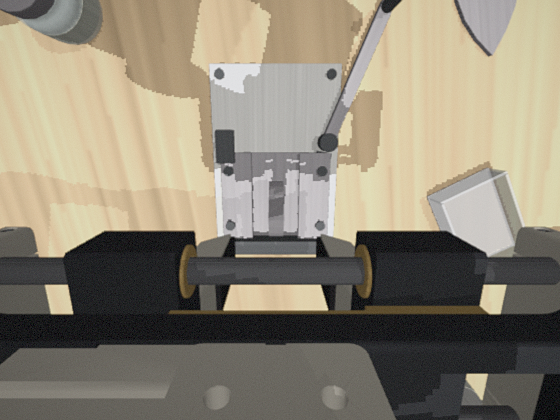

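The finial sits in the channel with its rear edge at about row 153; the latch runs from the hinge (328,143) to the peg near (388,6).

```bash
python3 - <<'E'
from h import *
c=np.load("c3.npy",allow_pickle=True).item()
J=np.array([546.0,-103.4]); a=-1.703; ex=np.array([np.cos(a),np.sin(a)]); ey=np.array([-ex[1],ex[0]])
H=J-40*ex+52*ey
jc=lambda p:np.round([(p[:2]-J)@ex,(p[:2]-J)@ey],1)
h=onz(c,(328,142.5),31.5); print("hinge jig",jc(h))
# bar edges midpoint at row 70 & 40: view gradient
im=cv2.imread("pics/w3.png",0)
for r in (110,90,70,50,30): print(r,im[r,325:395:2].tolist())
for m in ((371,40),(387,8)):
    w=onz(c,m,23.5)[:2]-h[:2]; print(m,np.hypot(*w),"angle",np.arctan2(-w@ex,-w@ey))
for al in (1.92,1.96): print(H+128*(-np.sin(al)*ex-np.cos(al)*ey))
E
```

```text
hinge jig [-40.6  51.5]
110 [181, 179, 180, 158, 122, 105, 141, 138, 136, 132, 130, 136, 152, 156, 155, 159, 168, 166, 164, 164, 164, 165, 165, 162, 160, 157, 156, 157, 200, 206, 202, 203, 203, 204, 208]
90 [180, 181, 179, 180, 178, 185, 178, 154, 127, 82, 164, 194, 188, 189, 189, 191, 186, 184, 180, 176, 215, 214, 214, 203, 174, 174, 177, 207, 206, 202, 202, 202, 204, 205, 209]
70 [180, 154, 78, 69, 67, 120, 182, 176, 177, 156, 138, 156, 127, 71, 188, 193, 187, 185, 187, 187, 187, 211, 211, 208, 207, 208, 209, 208, 204, 203, 202, 204, 204, 206, 208]
50 [156, 157, 160, 163, 160, 157, 157, 160, 158, 158, 158, 151, 151, 167, 192, 185, 141, 87, 151, 187, 184, 182, 184, 185, 182, 184, 206, 205, 201, 194, 189, 193, 202, 205, 206]
30 [157, 160, 162, 159, 156, 154, 156, 156, 156, 155, 155, 149, 150, 128, 134, 137, 136, 141, 197, 202, 140, 119, 113, 186, 181, 178, 177, 179, 180, 175, 188, 199, 202, 204, 203]
(371, 40) 98.2750611615579 angle 1.953404351545931
(387, 8) 126.7385393559748 angle 1.9671976204008539
[662.08645401  42.84842222]
[666.57591841  40.38760644]
```

Call:
send_rows(offset=[[0.25,0.14,0],[0.5,0.28,0],[0.73,0.42,0]], delta_rot=[[0,0,0],[0,0,0],[0,0,0]])

```text
time: 15.48
tool_pos: [605.9, -38.5, 165.4]
tcp_rot: [-3.141, -0.0, 1.439]
contact_force: [1.4, -0.2, -0.2]
grip_width: 45.9
finger_force: 0.0
```

Call:
send_rows(offset=[[0.25,0.14,0],[0.5,0.28,0],[0.726,0.42,0],[0.726,0.42,0]], delta_rot=[[0,0,0],[0,0,0],[0,0,0],[0,0,0]])

```text
time: 15.98
tool_pos: [667.3, 42.2, 164.7]
tcp_rot: [-3.141, -0.0, 1.441]
contact_force: [-0.6, -0.4, -0.3]
grip_width: 45.9
finger_force: 0.0
```

Call:
send_rows(offset=[[0,0,0.25],[0,0,0.5],[0,0,0.7],[0,0,0.7],[0,0,0.7]], delta_rot=[[0,0,0],[0,0,0],[0,0,0],[0,0,0],[0,0,0]])

```text
time: 16.6
tool_pos: [667.2, 39.8, 82.7]
tcp_rot: [3.14, -0.0, 1.438]
contact_force: [0.6, -0.3, 0.5]
grip_width: 45.7
finger_force: 0.0
```

```bash
python3 - <<'E'
from h import *
c=optics.get_calibration("wrist"); im=optics.capture("wrist"); save("w4.png",im); o=get_obs()
print(o["tool_pos"],[(np.round(a["uv"]),a["confidence"],np.round(onz(c,a["uv"],55),1)) for a in finder.pinpoint("latch_peg","wrist")[:2]])
print("expected",proj(c,[666.6,40.4,73.5]))
E
```

```text
[667.42900465  39.89822903  83.05765066] [(array([271., 233.]), 0.76, array([665.7,  41.1,  55. ]))]
expected [272.12584624 244.29633833]
```

View pics/w4.png

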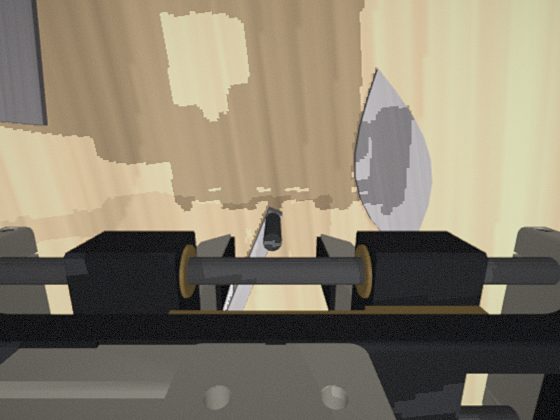

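The peg's top is at (273,240), between the fingers as expected. Descending and gripping.

Call:
send_rows(offset=[[0.01,-0.005,0.1],[0.01,-0.005,0.2],[0.01,-0.005,0.29],[0.01,-0.005,0.29]], delta_rot=[[0,0,0],[0,0,0],[0,0,0],[0,0,0]])

```text
time: 17.2
tool_pos: [665.4, 41.7, 45.0]
tcp_rot: [-3.139, 0.0, 1.439]
contact_force: [0.3, -0.2, 0.4]
grip_width: 45.8
finger_force: 0.0
```

Call:
send_rows(offset=[[0,0,0],[0,0,0],[0,0,0],[0,0,0],[0,0,0],[0,0,0],[0,0,0]], delta_rot=[[0,0,0],[0,0,0],[0,0,0],[0,0,0],[0,0,0],[0,0,0],[0,0,0]], grip=0)

```text
time: 18.08
tool_pos: [666.4, 41.6, 47.0]
tcp_rot: [3.141, -0.0, 1.439]
contact_force: [-0.6, -0.1, 2.4]
grip_width: 11.0
finger_force: 30.0
```

```bash
cat >> h.py <<'E'
J=np.array([546.0,-103.4]); A=-1.703; ex=np.array([np.cos(A),np.sin(A)]); ey=np.array([-ex[1],ex[0]]); H=J-40*ex+52*ey
def arc(t,yaw,off=(0,0),start=None):
    Rt=R.from_euler("xyz",[np.pi,0,yaw]).as_matrix()
    s=get_obs()["tool_pos"][:2] if start is None else start
    for a in t:
        p=H+128*(-np.sin(a)*ex-np.cos(a)*ey); print(a,np.round(p,1),np.round((Rt.T@np.array([*(p-s-np.array(off)),0])/120)[:2],3))
E
python3 - <<'E'
from h import *
o=get_obs(); print(o["tool_pos"],o["grip_width"],o["finger_force"],o["contact_force"])
w=o["tool_pos"][:2]-H; print(np.hypot(*w),np.arctan2(-w@ex,-w@ey))
arc([1.9,1.8,1.7,1.6,1.5,1.4,1.3,1.2,1.1,1.05],1.439)
arc(np.round(np.arange(1.05,-.06,-.1),2),1.439,start=H+128*(-np.sin(1.05)*ex-np.cos(1.05)*ey))
E
```

```text
[666.36258481  41.60668072  46.95194258] 11.03045082027806 30.00028520822525 [-0.56735172 -0.07267882  2.40315593]
128.95325428173518 1.9538565901963088
1.9 [659.8  44. ] [ 0.013 -0.057]
1.8 [648.1  49.1] [ 0.042 -0.159]
1.7 [635.9  53. ] [ 0.061 -0.264]
1.6 [623.4  55.7] [ 0.07 -0.37]
1.5 [610.7  57.2] [ 0.067 -0.477]
1.4 [597.9  57.3] [ 0.055 -0.583]
1.3 [585.1  56.2] [ 0.031 -0.687]
1.2 [572.6  53.8] [-0.002 -0.788]
1.1 [560.3  50.1] [-0.046 -0.886]
1.05 [554.3  47.9] [-0.071 -0.932]
1.05 [554.3  47.9] [0. 0.]
0.95 [542.7  42.4] [-0.058 -0.09 ]
0.85 [531.8  35.9] [-0.124 -0.173]
0.75 [521.5  28.2] [-0.198 -0.25 ]
0.65 [512.   19.6] [-0.28  -0.319]
0.55 [503.5  10.1] [-0.368 -0.379]
0.45 [ 4.959e+02 -2.000e-01] [-0.461 -0.43 ]
0.35 [489.4 -11.2] [-0.559 -0.471]
0.25 [484.1 -22.9] [-0.661 -0.503]
0.15 [479.9 -35. ] [-0.766 -0.524]
0.05 [476.9 -47.4] [-0.872 -0.535]
-0.05 [475.3 -60.1] [-0.978 -0.535]
```

Call:
send_rows(offset=[[0.013,-0.057,0],[0.042,-0.159,0],[0.061,-0.264,0],[0.07,-0.37,0],[0.067,-0.477,0],[0.055,-0.583,0]], delta_rot=[[0,0,0],[0,0,0],[0,0,0],[0,0,0],[0,0,0],[0,0,0]])

```text
time: 18.82
tool_pos: [598.0, 58.0, 47.2]
tcp_rot: [3.139, -0.001, 1.44]
contact_force: [2.6, 2.8, 0.7]
grip_width: 11.0
finger_force: 30.0
```

```bash
python3 - <<'E'
from h import *
o=get_obs(); print(o["tool_pos"],o["grip_width"],o["finger_force"],o["contact_force"])
w=o["tool_pos"][:2]-H; print(np.hypot(*w),np.arctan2(-w@ex,-w@ey))
E
```

```text
[597.95885248  57.95443601  47.17064336] 10.974284441728742 29.99852478504181 [2.60023947 2.77649401 0.68165227]
128.64990256104807 1.400805614692148
```

Call:
send_rows(offset=[[-0.024,-0.104,0],[-0.057,-0.205,0],[-0.101,-0.303,0],[-0.126,-0.349,0]], delta_rot=[[0,0,0],[0,0,0],[0,0,0],[0,0,0]])

```text
time: 19.32
tool_pos: [554.1, 48.2, 47.3]
tcp_rot: [3.14, -0.001, 1.439]
contact_force: [1.4, 3.9, 3.7]
grip_width: 11.4
finger_force: 30.0
```

Call:
send_rows(offset=[[-0.058,-0.09,0],[-0.124,-0.173,0],[-0.198,-0.25,0],[-0.28,-0.319,0],[-0.368,-0.379,0],[-0.461,-0.43,0],[-0.559,-0.471,0],[-0.61,-0.488,0]], delta_rot=[[0,0,0],[0,0,0],[0,0,0],[0,0,0],[0,0,0],[0,0,0],[0,0,0],[0,0,0]])

```text
time: 20.32
tool_pos: [486.5, -17.7, 47.3]
tcp_rot: [3.14, 0.0, 1.439]
contact_force: [2.3, 1.0, 6.2]
grip_width: 10.8
finger_force: 30.0
```

Call:
send_rows(offset=[[-0.051,-0.015,0],[-0.1,-0.026,0],[-0.156,-0.036,0],[-0.21,-0.042,0],[-0.262,-0.047,0],[-0.3,-0.048,0],[-0.325,-0.048,0],[-0.325,-0.048,0]], delta_rot=[[0,0,0],[0,0,0],[0,0,0],[0,0,0],[0,0,0],[0,0,0],[0,0,0],[0,0,0]])

```text
time: 21.32
tool_pos: [475.1, -55.2, 47.2]
tcp_rot: [-3.141, 0.0, 1.439]
contact_force: [-1.1, 1.1, 9.3]
grip_width: 10.9
finger_force: 30.0
```

```bash
python3 - <<'E'
from h import *
o=get_obs(); print(o["tool_pos"],o["grip_width"],o["finger_force"],o["contact_force"])
w=o["tool_pos"][:2]-H; print(np.hypot(*w),np.arctan2(-w@ex,-w@ey))
E
```

```text
[475.13230136 -55.2139668   47.17646176] 10.870335808766116 30.002793073654175 [-1.1260715   1.14204964  9.29627678]
128.61078246592518 -0.012255495723599814
```

Call:
send_rows(offset=[[-0.01,0,0],[-0.02,0,0],[-0.03,0,0],[-0.03,0,0]], delta_rot=[[0,0,0],[0,0,0],[0,0,0],[0,0,0]])

```text
time: 21.82
tool_pos: [474.7, -58.3, 47.2]
tcp_rot: [-3.141, -0.001, 1.439]
contact_force: [-0.5, 2.6, 9.6]
grip_width: 11.4
finger_force: 30.0
```

Call:
send_rows(offset=[[-0.01,0,0],[-0.02,0,0],[-0.025,0,0],[-0.025,0,0]], delta_rot=[[0,0,0],[0,0,0],[0,0,0],[0,0,0]])

```text
time: 22.32
tool_pos: [474.6, -58.8, 47.1]
tcp_rot: [-3.141, -0.004, 1.437]
contact_force: [3.4, 17.0, 9.0]
grip_width: 10.7
finger_force: 30.0
```

Call:
send_rows(offset=[[0.01,0,0],[0.013,0,0]], delta_rot=[[0,0,0],[0,0,0]])

```text
time: 22.58
tool_pos: [474.6, -58.6, 47.1]
tcp_rot: [-3.141, -0.002, 1.438]
contact_force: [-0.2, 7.5, 9.7]
grip_width: 11.1
finger_force: 30.0
```

Call:
send_rows(offset=[[0,0,0],[0,0,0],[0,0,0],[0,0,0],[0,0,0]], delta_rot=[[0,0,0],[0,0,0],[0,0,0],[0,0,0],[0,0,0]], grip=0.4)

```text
time: 23.2
tool_pos: [475.1, -60.0, 46.6]
tcp_rot: [-3.141, -0.0, 1.439]
contact_force: [-0.7, 0.5, 0.4]
grip_width: 36.4
finger_force: 0.0
```

Call:
send_rows(offset=[[0,0,-0.1],[0,0,-0.3],[0,0,-0.6],[0,0,-0.9],[0,0,-0.9]], delta_rot=[[0,0,0],[0,0,0],[0,0,0],[0,0,0],[0,0,0]])

```text
time: 23.82
tool_pos: [476.9, -60.3, 158.1]
tcp_rot: [3.135, 0.001, 1.439]
contact_force: [-0.8, 0.2, -0.6]
grip_width: 37.1
finger_force: 0.0
```

Call:
send_rows(offset=[[-0.3,0,-0.1],[-0.6,0,-0.2],[-0.9,0,-0.3],[-0.9,0,-0.3],[-0.9,0,-0.3]], delta_rot=[[0,0,0],[0,0,0],[0,0,0],[0,0,0],[0,0,0]])

```text
time: 24.45
tool_pos: [460.5, -166.3, 190.1]
tcp_rot: [-3.14, -0.001, 1.438]
contact_force: [0.1, 0.3, -0.3]
grip_width: 36.7
finger_force: 0.0
```

```bash
python3 - <<'E'
from h import *
im=optics.capture("wrist"); c=optics.get_calibration("wrist"); save("w5.png",im); np.save("c5.npy",c,allow_pickle=True)
print(get_obs()["tool_pos"],get_obs()["time"])
P=lambda x,y,z:proj(c,[*(J+x*ex+y*ey),z])
print("exp peg top shut",P(-40,-76,73.5),"open .06",P(-47.7,-76,73.5),"foot rear edge",P(-30,0,16),"leaf tip",P(15,0,110))
cv2.imwrite("pics/w5b.png",cv2.resize(im[:260,200:480,::-1],(646,600),interpolation=3))
E
```

```text
[ 460.50788016 -165.9769655   190.04099622] 24.5
exp peg top shut [274.74135627  75.83932073] open .06 [274.73939489  66.09673834] foot rear edge [346.97948818  96.54913653] leaf tip [371.51029908 142.54150315]
```

View pics/w5b.png

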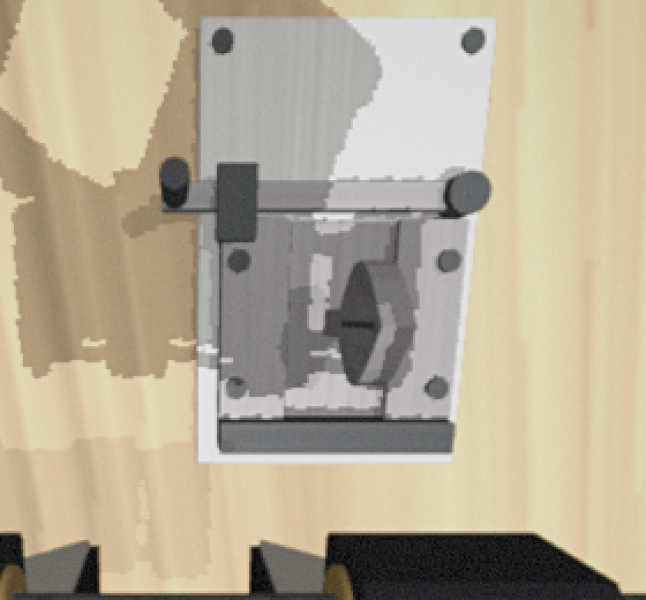

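The latch bar lies across the mouth under the catch. The peg top is at px (275,74), against (275,76) expected when shut. The leaf tip is at row 141, against 142.5 expected when seated. The hand is clear of everything, so I'm handing in.

```bash
python3 -c "
from h import *
print(ticket.close_job())"
```

```text
the job is handed in; nothing more can be done
None
```

The leaf finial stands upright against the stop under both lips, the latch is shut under its catch, nothing else on the table was knowingly touched, and the job was handed in at about 24.5 s; no verdict came back.

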